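Put the clock wheels away by size

TASK

Put the four toothed brass clock wheels away in the four wooden dishes by size: the smallest wheel in the smallest dish, and so on up to the largest wheel in the largest dish. Each wheel should lie flat on the floor of its own dish with its pinion upward; set the wheels down gently, never let one drop. Leave the smooth pendulum bob and the black eyeglass where they are.

Things in the scene. Friction and masses are not known exactly. Their poses are not given: they have to be found in the camera images.
- wheel_1: the smallest of four loose brass clock wheels: a flat toothed disc 28 mm in diameter, 6 mm thick, lying flat, about 60 g. A steel pinion (plain upright cylinder, 16 mm in diameter) stands on its middle from 6 to 38 mm height, with a thin pivot (4 mm) on top up to 44 mm. Origin: centre of the underside; z is the wheel's axis, up along the pinion.
- wheel_2: the second smallest of four loose brass clock wheels: a flat toothed disc 42 mm in diameter, 6 mm thick, lying flat, about 75 g. A steel pinion (plain upright cylinder, 16 mm in diameter) stands on its middle from 6 to 38 mm height, with a thin pivot (4 mm) on top up to 44 mm. Origin: centre of the underside; z is the wheel's axis, up along the pinion.
- wheel_3: the second largest of four loose brass clock wheels: a flat toothed disc 56 mm in diameter, 6 mm thick, lying flat, about 100 g. A steel pinion (plain upright cylinder, 16 mm in diameter) stands on its middle from 6 to 38 mm height, with a thin pivot (4 mm) on top up to 44 mm. Origin: centre of the underside; z is the wheel's axis, up along the pinion.
- wheel_4: the largest of four loose brass clock wheels: a flat toothed disc 70 mm in diameter, 6 mm thick, lying flat, about 130 g. A steel pinion (plain upright cylinder, 16 mm in diameter) stands on its middle from 6 to 38 mm height, with a thin pivot (4 mm) on top up to 44 mm. Origin: centre of the underside; z is the wheel's axis, up along the pinion.
- dish_1: the smallest of four shallow round dark-wood dishes with grey lining: inner diameter 52 mm, outer 60 mm, rim 12 mm high, inner floor 4 mm above the bench. Does not move when pushed. Origin: centre of the underside; z up.
- dish_2: the second smallest of four shallow round dark-wood dishes with grey lining: inner diameter 66 mm, outer 74 mm, rim 12 mm high, inner floor 4 mm above the bench. Does not move when pushed. Origin: centre of the underside; z up.
- dish_3: the second largest of four shallow round dark-wood dishes with grey lining: inner diameter 80 mm, outer 88 mm, rim 12 mm high, inner floor 4 mm above the bench. Does not move when pushed. Origin: centre of the underside; z up.
- dish_4: the largest of four shallow round dark-wood dishes with grey lining: inner diameter 94 mm, outer 102 mm, rim 12 mm high, inner floor 4 mm above the bench. Does not move when pushed. Origin: centre of the underside; z up.
- bob: a loose brass pendulum bob: a smooth domed disc without teeth or pinion, 54 mm in diameter, 14 mm thick. Not to be moved. Origin: centre of the underside; z up.
- eyeglass: a loose black watchmaker's eyeglass: a cone-shaped cup 36 mm wide at the foot, 24 mm at the top, 26 mm tall. Not to be moved. Origin: centre of the underside; z up.
Not all that is in view belongs to the job. What is shaped like the wheel_4 but blue is not meant.

How it is judged:
By the outcome, as a careful person would: the job done as asked, in the order asked, and still so for the second after the job is handed in, with the robot touching nothing.
It also fails if it takes over 120 s, if anything falls off the work surface, if the arm or the gripper's body presses on something with over 40 N, if the wrist force passes 120 N, or if a joint passes its speed limit or range.

ROBOT

A 6-joint arm with a two-finger parallel gripper is mounted at the origin on the work surface. World frame = base frame: x ahead of the robot, y to its left, z up, the work surface at z = 0. Lengths are in m, angles in rad, forces in N, time in s.
With the tool pointing down it reaches from about 0.3 to 0.85 m from the base axis. Payload 4.2 kg.
Tool frame: the origin (TCP) lies midway between the tips of the shut fingers; the grasp point (between the pads) lies 19 mm behind it (robot.grip_point_offset is the distance from the TCP to the grasp point, in m); z points along the fingers, y is the line along which they close (so a half turn about z gives the same grasp; the last joint's range is limited). The gripper opens to 91 mm and grips with 3 to 60 N. Pads are 32 mm wide; open, the fingers measure 118 mm over their backs; the gripper's body (76 mm by 178 mm) begins 60 mm behind the grasp point.
Start: joints at [-1.199, 0.32, 1.565, -0, 1.257, -0.02], TCP at [0.22, -0.531, 0.214] pointing down, gripper open.
Joint ranges: [-3.11, 3.11], [-0.84, 2.01], [0.21, 2.61], [-1.34, 4.49], [0.05, 2.63], [-2.56, 2.56]. Speed limits (rad/s): [2.57, 2.57, 3.14, 3.14, 3.14, 3.14].

INTERFACE

Orientations are given as a unit quaternion [w, x, y, z].
In Python, from workcell import robot gives the robot as it stands.
- The arm moves only by the tool arm_command, never from a script. Its argument "plan" is a list of rows, each an object with "dp": the shift along the tool's x, y, z in mm, a list of three; "spin": the turn about the tool's z in degrees. A call has 1 to 20 rows; each row shifts and turns the commanded pose from where the row before left it, along the tool's axes as they then stand; what a row does not reach is not made up. A row lasts 1/8 s, in which the tool goes at most 62.5 mm and 10.7 degrees, less where a joint would pass 70% of its speed; a pose out of reach is approached as far as the arm can. A call is refused whole if a number of a shift passes 62.5 or a number of a turn 10.7, either way. A call with a gripper value outside its range is refused whole. "hand" is the finger opening in mm, from 0 to 91.2, set as the call begins (left out, the last holds). The fingers move at their own pace and stop on an object; the grip force is fixed at half the most. Time passes only in rows, so rows that do not move let the fingers close. It gives the time, the measured TCP pose, the force, the opening and the grip force at its end, in the units of the state.
- robot.read_state(): the state, without advancing time (a new reading comes with each control period).
- robot.snapshot(name): name is "scene" or "top" or "wrist"; returns a dict with "img" (480x640x3 uint8, red, green, blue), "fx", "fy", "cx", "cy" (pixels), "R" (3x3) and "t" (3): a world point X has camera coordinates R X + t. Camera axes: x right, y down, z forward; pixel columns grow to the right and rows downward; lengths in m; the calibration is good to about 2 mm. A picture is of the moment at which its call begins. There is no depth.
- robot.finish_job(): hands the job in; it is judged then, once.
Trained networks look in a picture, given as the dict that the camera call returned (one of the last four; its "shot" number tells which), for a name from the list of things; names that differ only in an ending like _2 or _b are one class to them, and where a whole thing is asked for, a point or a joint stands for the part that bears it (a point fixed in the world has none). Each returns a list of dicts, best first, with "score" (0 to 1); they miss things now and then, are a little off and sometimes report something else, mostly with a low value. They report only what shows in the picture. A call takes as long as a camera call. They do not tell look-alikes from the thing itself.
- robot.search_frame(picture, name): "extent" ([left, top, width, height] as shares, 0 to 1, of the picture: columns of its width, rows of its height, round what is visible of it).
- robot.pinpoint(picture, name): "at" ([column, row] as shares, 0 to 1, of the picture: columns of its width, rows of its height: a listed point, or the origin of a listed thing).
The state is a dict: "time": time; "joint_positions": joint angles; "joint_velocities": joint speeds; "effort": joint torques, N m; "tcp_pos": TCP position; "orientation": TCP orientation; "ft_force": force on the tool from outside, world axes, zero at the start; "moment": the same for the moment, N m; "opening": opening from 0.0 (shut) to 1.0 (fully open); "grip_force": force on a finger pad.
Only numpy, scipy, OpenCV 4.12 (cv2) and the standard library are available. Lean on these libraries where they do the work, as an engineer would, in place of code of your own. Each camera call takes 0.05 s, during which the arm holds its last target. There are 200 camera calls.

## Working session

There is one attempt and no reset: what is moved stays moved. The work goes in short steps, Python scripts to look and compute and a tool call to move; the robot and the scene stay as the last step left them, time stands still between calls to the robot, and variables do not carry over. Pictures are saved under pics/ and viewed, at most 14 in all, crops included, and the job is handed in when it is done.

Besides the shell and the picture viewer there is one more tool, called in YAML: its name, and indented under it one key for each argument. arm_command: Moves the arm, as the interface text tells. Its arguments: {"type":"object","properties":{"plan":{"type":"array"},"hand":{"type":"number"}},"required":["plan"]}

```bash
mkdir -p pics; ls; cat > h.py <<'E'
import numpy as np, cv2
from workcell import robot
def px2w(p,u,v,z):
    d=np.array([(u-p['cx'])/p['fx'],(v-p['cy'])/p['fy'],1.])
    R=np.array(p['R']);t=np.array(p['t']);c=-R.T@t;w=R.T@d
    return c+w*(z-c[2])/w[2]
def save(p,n,img=None): cv2.imwrite(f'pics/{n}.png',cv2.cvtColor(p['img'] if img is None else img,cv2.COLOR_RGB2BGR))
E
python3 - <<'E'
from h import *
for n in ('top','scene'):
    p=robot.snapshot(n); save(p,n+'0')
    print(n,'cam',(-np.array(p['R']).T@np.array(p['t'])).round(3),p['fx'])
    for k in ('wheel_1','dish_1','bob','eyeglass'):
        for r in robot.pinpoint(p,k):
            u,v=r['at'][0]*640,r['at'][1]*480
            print(k,round(r['score'],2),round(u),round(v),px2w(p,u,v,0).round(3))
        if n=='top':
            for r in robot.search_frame(p,k):
                e=np.array(r['extent'])*[640,480,640,480]; print('  box',round(r['score'],2),e.round())
s=robot.read_state();print(s)
E
```

```text
pics
top cam [0.417 0.009 0.87 ] 460.2544089385531
wheel_1 0.93 149 305 [0.354 0.318 0.   ]
wheel_1 0.86 255 305 [0.353 0.12  0.   ]
wheel_1 0.82 461 136 [ 0.674 -0.275  0.   ]
wheel_1 0.8 419 258 [ 0.439 -0.19   0.   ]
wheel_1 0.69 111 219 [0.515 0.391 0.   ]
wheel_1 0.64 423 334 [ 0.296 -0.195  0.   ]
wheel_1 0.63 391 161 [ 0.624 -0.139  0.   ]
  box 0.87 [ 95. 203.  36.  27.]
  box 0.83 [136. 295.  22.  23.]
  box 0.78 [446. 119.  35.  32.]
  box 0.73 [239. 290.  39.  40.]
  box 0.64 [400. 239.  39.  39.]
  box 0.56 [405. 313.  34.  40.]
  box 0.48 [383. 150.  14.  18.]
dish_1 0.89 519 226 [ 0.498 -0.383  0.   ]
dish_1 0.86 282 239 [0.476 0.07  0.   ]
dish_1 0.8 355 249 [ 0.457 -0.069  0.   ]
dish_1 0.68 487 300 [ 0.359 -0.317  0.   ]
  box 0.7 [499. 202.  46.  48.]
  box 0.66 [329. 216.  50.  57.]
  box 0.58 [475. 282.  31.  33.]
  box 0.57 [263. 219.  37.  37.]
bob 0.85 177 191 [0.568 0.269 0.   ]
  box 0.92 [158. 176.  33.  30.]
eyeglass 0.66 320 157 [ 0.634 -0.003  0.   ]
  box 0.65 [311. 147.  19.  20.]
scene cam [ 0.928 -0.586  0.602] 470.8633831982543
wheel_1 0.95 315 417 [
[... 604 characters left out ...]
: array([-1.19899764e+00,  3.19533255e-01,  1.56446756e+00,  1.26788445e-05,
        1.25741817e+00, -2.00020852e-02]), 'joint_velocities': array([ 3.44812347e-04, -1.31000869e-03,  1.33451617e-03, -5.59752866e-05,
        1.01339033e-03,  9.23208587e-04]), 'effort': array([ 1.67890459e-03, -4.12225950e+01, -2.32188803e+01,  7.28751929e-02,
        3.75601882e-02,  1.40737257e-05]), 'tcp_pos': array([ 0.21957655, -0.53144613,  0.21402693]), 'orientation': array([8.44431277e-05, 9.80873184e-01, 1.94647861e-01, 2.11338746e-05]), 'ft_force': array([-0.34652232,  0.97525123, -0.37670709]), 'moment': array([ 0.06083996, -0.0103949 , -0.06351657]), 'grip_force': 0.0, 'opening': 0.9986401655156473}
```

```bash
python3 - <<'E'
import cv2
a=cv2.imread('pics/top0.png')
c=cv2.resize(a[100:370,80:560],(800,450),interpolation=cv2.INTER_CUBIC); cv2.imwrite('pics/top0c.png',c)
E
```

```text
(no output)
```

View pics/top0c.png

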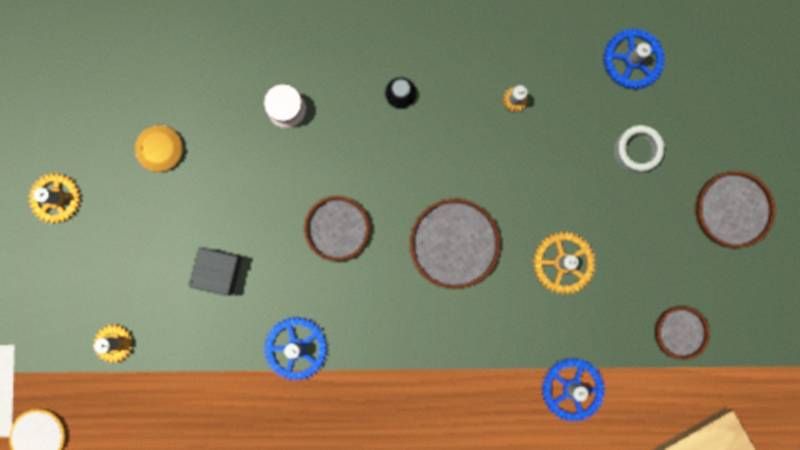

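View pics/scene0.png

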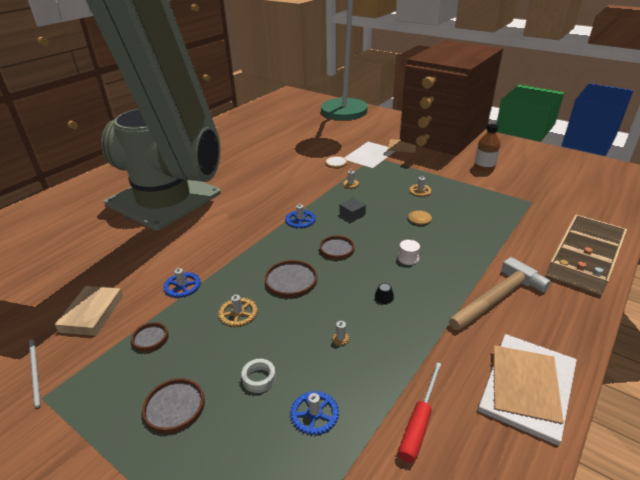

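Yellow toothed things in top pixels: (390,159) smallest = wheel_1, (149,306) = wheel_2, (112,219) = wheel_3, (419,257) = wheel_4. The look-alikes at (461,136), (255,305) and (423,334) are blue, so not meant. The dishes, smallest to largest, are (488,299), (282,238), (520,225) and (354,246). The bob at (177,191) is smooth, and the eyeglass is at (320,157).

I'll start with wheel_1: turn square to the world, then hover over it.

arm_command:
  plan:
    - {"dp": [0,0,0],"spin": 7.48}
    - {"dp": [0,0,0],"spin": 7.48}
    - {"dp": [0,0,0],"spin": 7.48}
    - {"dp": [34,-33,4.5],"spin": 0}
    - {"dp": [34,-33,4.5],"spin": 0}
    - {"dp": [34,-33,4.5],"spin": 0}
    - {"dp": [34,-33,4.5],"spin": 0}
    - {"dp": [34,-33,4.5],"spin": 0}
    - {"dp": [34,-33,4.5],"spin": 0}
    - {"dp": [34,-33,4.5],"spin": 0}
    - {"dp": [34,-33,4.5],"spin": 0}
    - {"dp": [34,-33,4.5],"spin": 0}
    - {"dp": [34,-33,4.5],"spin": 0}
    - {"dp": [34,-33,4.5],"spin": 0}
    - {"dp": [34,-33,4.5],"spin": 0}
    - {"dp": [0,0,0],"spin": 0}
    - {"dp": [0,0,0],"spin": 0}
  hand: 50

```text
time: 2.82
tcp_pos: [0.627, -0.1356, 0.1598]
orientation: [0.0, 1.0, 0.0, -0.0]
ft_force: [-0.4, -0.2, 0.4]
opening: 0.549
grip_force: 0.0
```

```bash
cat >> h.py <<'E'
def look(k,top=True,name=None):
    p=robot.snapshot('wrist')
    if name: save(p,name)
    s=robot.read_state(); print('tcp',s['tcp_pos'].round(4),'q',s['orientation'].round(4),'t',s['time'],'op',s['opening'])
    for r in robot.pinpoint(p,k):
        u,v=r['at'][0]*640,r['at'][1]*480
        print(k,'pin',round(r['score'],2),round(u),round(v),px2w(p,u,v,0 if 'wh' in k else 0).round(4))
    for r in robot.search_frame(p,k):
        e=np.array(r['extent'])*[640,480,640,480]; print('  box',e.round(),round(r['score'],2),px2w(p,e[0]+e[2]/2,e[1]+e[3]/2,.006).round(4))
    return p
E
python3 - <<'E'
from h import *
p=look('wheel_1',name='w1')
R=np.array(p['R']);print((-R.T@np.array(p['t'])).round(3),R.round(2).tolist())
E
```

```text
tcp [ 0.6268 -0.1361  0.16  ] q [ 2.e-04  1.e+00 -2.e-04 -3.e-04] t 2.875 op 0.5515181814625423
wheel_1 pin 0.83 316 230 [ 0.6236 -0.1358  0.    ]
wheel_1 pin 0.67 461 177 [ 0.6744 -0.2718  0.    ]
  box [426. 138.  75.  77.] 0.95 [ 0.6754 -0.2718  0.006 ]
  box [158. 196.  41.  42.] 0.3 [ 0.6375 -0.0041  0.006 ]
[ 0.694 -0.135  0.33 ] [[0.0, -1.0, 0.0], [-0.97, -0.0, 0.24], [-0.24, -0.0, -0.97]]
```

View pics/w1.png

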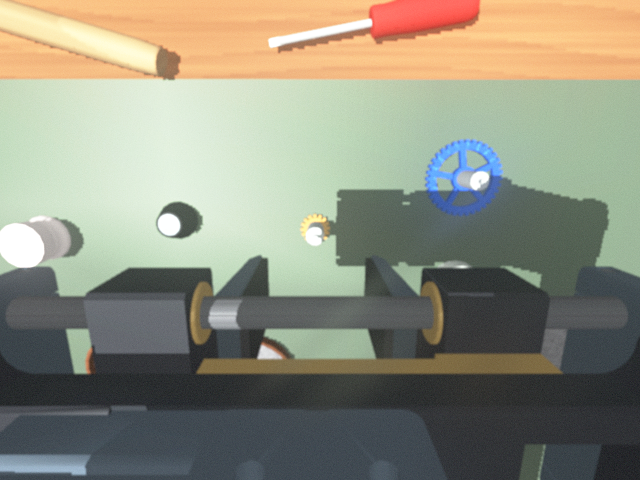

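The wrist picture shows the yellow wheel_1 disc centred near (315,228), its pinion top at (314,234), between the eyeglass (175,222) and a blue wheel (464,177).

```bash
python3 - <<'E'
from h import *
p=robot.snapshot('wrist')
hsv=cv2.cvtColor(p['img'],cv2.COLOR_RGB2HSV)[190:260,280:350]
m=cv2.inRange(hsv,(12,110,80),(30,255,255)); x,y,w,h=cv2.boundingRect(m); print(x+280,y+190,w,h)
print(px2w(p,280+x+w/2,190+y+w/2,.006))
g=cv2.inRange(hsv,(0,0,215),(180,40,255)); x,y,w,h=cv2.boundingRect(g); print(x+280,y+190,w,h,px2w(p,280+x+w/2,190+y+h/2,.038))
E
```

```text
303 215 24 22
[ 0.62752713 -0.13519392  0.006     ]
280 190 57 70 [ 0.63577569 -0.12969907  0.038     ]
```

arm_command:
  plan:
    - {"dp": [0,-1,27],"spin": 0}
    - {"dp": [0,0,27],"spin": 0}
    - {"dp": [0,0,27],"spin": 0}
    - {"dp": [0,0,27],"spin": 0}
    - {"dp": [0,0,20],"spin": 0}
    - {"dp": [0,0,10],"spin": 0}
    - {"dp": [0,0,6],"spin": 0}
    - {"dp": [0,0,4],"spin": 0}
    - {"dp": [0,0,0],"spin": 0}
    - {"dp": [0,0,0],"spin": 0}

```text
time: 4.28
tcp_pos: [0.6279, -0.1345, 0.0125]
orientation: [0.0, 1.0, 0.0, 0.001]
ft_force: [0.4, -0.6, 0.2]
opening: 0.549
grip_force: 0.0
```

arm_command:
  plan:
    - {"dp": [0,0,0],"spin": 0}
    - {"dp": [0,0,0],"spin": 0}
    - {"dp": [0,0,0],"spin": 0}
    - {"dp": [0,0,0],"spin": 0}
    - {"dp": [0,0,0],"spin": 0}
    - {"dp": [0,0,0],"spin": 0}
    - {"dp": [0,0,0],"spin": 0}
    - {"dp": [0,0,0],"spin": 0}
  hand: 0

```text
time: 5.28
tcp_pos: [0.6275, -0.1344, 0.012]
orientation: [0.0, 1.0, 0.0, 0.0]
ft_force: [0.9, 0.3, -0.2]
opening: 0.167
grip_force: 30.0
```

arm_command:
  plan:
    - {"dp": [0,0,-5],"spin": 0}
    - {"dp": [0,0,-15],"spin": 0}
    - {"dp": [0,0,-30],"spin": 0}
    - {"dp": [0,0,-30],"spin": 0}
    - {"dp": [0,0,-30],"spin": 0}
    - {"dp": [-30,20,0],"spin": 0}
    - {"dp": [-30,20,0],"spin": 0}
    - {"dp": [-30,20,0],"spin": 0}
    - {"dp": [-30,20,0],"spin": 0}
    - {"dp": [-30,20,0],"spin": 0}
    - {"dp": [-30,20,0],"spin": 0}
    - {"dp": [-30,20,0],"spin": 0}
    - {"dp": [-30,20,0],"spin": 0}
    - {"dp": [-28,20,0],"spin": 0}
    - {"dp": [0,4,0],"spin": 0}
    - {"dp": [0,0,0],"spin": 0}
    - {"dp": [0,0,0],"spin": 0}

```text
time: 7.4
tcp_pos: [0.3604, -0.3181, 0.1222]
orientation: [0.0, 1.0, 0.001, 0.0]
ft_force: [-0.0, 0.8, -0.4]
opening: 0.163
grip_force: 30.0
```

```bash
python3 - <<'E'
from h import *
p=look('dish_1',name='d1')
E
```

```text
tcp [ 0.3603 -0.318   0.1221] q [1.e-04 1.e+00 7.e-04 2.e-04] t 7.45 op 0.16321315598590186
dish_1 pin 0.91 318 236 [ 0.3598 -0.3196  0.    ]
dish_1 pin 0.82 403 62 [ 0.4983 -0.3855  0.    ]
  box [345.   0. 120. 122.] 0.93 [ 0.4974 -0.3851  0.006 ]
  box [  0.  44.  63. 134.] 0.87 [ 0.4611 -0.0947  0.006 ]
  box [280. 203.  74.  62.] 0.61 [ 0.3625 -0.3187  0.006 ]
```

View pics/d1.png

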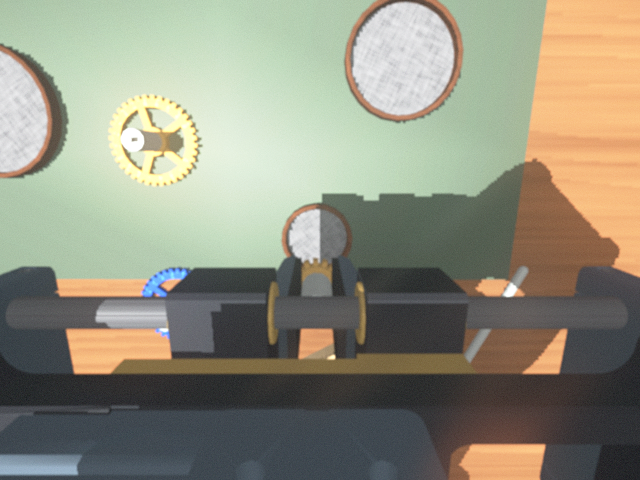

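The wrist view shows wheel_1 held at (317,270) with dish_1 straight below at (317,236). wheel_4 is at (155,140) and dish_3 at (405,60). The two are aligned, so I'll lower it.

arm_command:
  plan:
    - {"dp": [0,1,25],"spin": 0}
    - {"dp": [0,0,25],"spin": 0}
    - {"dp": [0,0,20],"spin": 0}
    - {"dp": [0,0,15],"spin": 0}
    - {"dp": [0,0,8],"spin": 0}
    - {"dp": [0,0,4],"spin": 0}
    - {"dp": [0,0,3],"spin": 0}
    - {"dp": [0,0,2],"spin": 0}
    - {"dp": [0,0,1],"spin": 0}
    - {"dp": [0,0,1],"spin": 0}
    - {"dp": [0,0,1],"spin": 0}
    - {"dp": [0,0,0],"spin": 0}
    - {"dp": [0,0,0],"spin": 0}

```text
time: 9.18
tcp_pos: [0.3596, -0.3195, 0.017]
orientation: [0.0, 1.0, 0.0, 0.0]
ft_force: [-0.8, -0.4, -0.2]
opening: 0.167
grip_force: 30.0
```

arm_command:
  plan:
    - {"dp": [0,0,0.5],"spin": 0}
    - {"dp": [0,0,0.5],"spin": 0}
    - {"dp": [0,0,0],"spin": 0}
    - {"dp": [0,0,0],"spin": 0}

```text
time: 9.68
tcp_pos: [0.3595, -0.3194, 0.0159]
orientation: [0.0, 1.0, 0.0, 0.0]
ft_force: [0.4, -0.1, -0.3]
opening: 0.165
grip_force: 30.0
```

arm_command:
  plan:
    - {"dp": [0,0,0.4],"spin": 0}
    - {"dp": [0,0,0.4],"spin": 0}
    - {"dp": [0,0,0],"spin": 0}
    - {"dp": [0,0,0],"spin": 0}

```text
time: 10.18
tcp_pos: [0.3596, -0.3194, 0.0159]
orientation: [0.0, 1.0, 0.0, 0.0]
ft_force: [-1.0, 0.7, 6.4]
opening: 0.164
grip_force: 30.0
```

Contact, so I'll release and rise.

arm_command:
  plan:
    - {"dp": [0,0,-0.4],"spin": 0}
    - {"dp": [0,0,0],"spin": 0}
    - {"dp": [0,0,0],"spin": 0}
    - {"dp": [0,0,0],"spin": 0}
    - {"dp": [0,0,0],"spin": 0}
  hand: 34

```text
time: 10.8
tcp_pos: [0.3595, -0.3194, 0.0155]
orientation: [0.0, 1.0, 0.0, -0.0]
ft_force: [-1.0, -0.7, 0.4]
opening: 0.373
grip_force: 0.0
```

arm_command:
  plan:
    - {"dp": [0,0,-10],"spin": 0}
    - {"dp": [0,0,-20],"spin": 0}
    - {"dp": [0,0,-30],"spin": 0}
    - {"dp": [0,0,-40],"spin": 0}
    - {"dp": [0,0,-44],"spin": 0}
    - {"dp": [0,0,0],"spin": 0}

```text
time: 11.55
tcp_pos: [0.3614, -0.3211, 0.1636]
orientation: [0.003, 1.0, 0.0, 0.003]
ft_force: [-0.2, 0.0, 0.2]
opening: 0.371
grip_force: 0.0
```

```bash
python3 - <<'E'
from h import *
p=look('wheel_1')
save(p,'a1',cv2.resize(p['img'][160:320,200:440],(600,400)))
E
```

```text
tcp [ 0.3601 -0.32    0.1614] q [1.5e-03 1.0e+00 1.0e-04 1.5e-03] t 11.6 op 0.37641925634194806
wheel_1 pin 0.74 172 144 [ 0.4407 -0.1875  0.    ]
wheel_1 pin 0.73 316 235 [ 0.3529 -0.3219  0.    ]
  box [300. 221.  28.  26.] 0.93 [ 0.3549 -0.3195  0.006 ]
  box [133. 106.  78.  74.] 0.8 [ 0.4404 -0.1893  0.006 ]
  box [169. 257.  45.  14.] 0.68 [ 0.3258 -0.1982  0.006 ]
  box [338.  18. 100. 110.] 0.22 [ 0.5002 -0.3852  0.006 ]
```

View pics/a1.png

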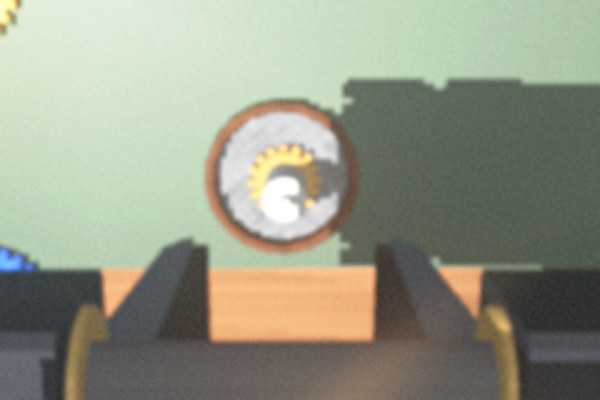

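wheel_1 lies flat inside dish_1 (crop centre (283,180)). wheel_2 is next.

arm_command:
  plan:
    - {"dp": [0,-20,0],"spin": 0}
    - {"dp": [-6,-40,0],"spin": 0}
    - {"dp": [0,-40,0],"spin": 0}
    - {"dp": [0,-40,0],"spin": 0}
    - {"dp": [0,-40,0],"spin": 0}
    - {"dp": [0,-40,0],"spin": 0}
    - {"dp": [0,-40,0],"spin": 0}
    - {"dp": [0,-40,0],"spin": 0}
    - {"dp": [0,-40,0],"spin": 0}
    - {"dp": [0,-40,0],"spin": 0}
    - {"dp": [0,-40,0],"spin": 0}
    - {"dp": [0,-40,0],"spin": 0}
    - {"dp": [0,-40,0],"spin": 0}
    - {"dp": [0,-40,0],"spin": 0}
    - {"dp": [0,-40,0],"spin": 0}
    - {"dp": [0,-40,0],"spin": 0}
    - {"dp": [0,-18,0],"spin": 0}
    - {"dp": [0,0,0],"spin": 0}
    - {"dp": [0,0,0],"spin": 0}
  hand: 50

```text
time: 14.08
tcp_pos: [0.3528, 0.3172, 0.1591]
orientation: [0.001, 1.0, -0.0, -0.001]
ft_force: [0.1, 0.2, 0.8]
opening: 0.55
grip_force: 0.0
```

```bash
python3 - <<'E'
from h import *
p=look('wheel_2')
save(p,'w2',cv2.resize(p['img'][:340],(640,340)))
E
```

```text
tcp [0.3531 0.3172 0.1593] q [ 6.e-04  1.e+00 -4.e-04 -4.e-04] t 14.125 op 0.545109750666731
wheel_2 pin 0.89 521 239 [0.3406 0.1158 0.    ]
wheel_2 pin 0.75 312 230 [0.3496 0.3211 0.    ]
wheel_2 pin 0.57 236 44 [0.5133 0.3861 0.    ]
wheel_2 pin 0.52 596 85 [0.4806 0.0693 0.    ]
  box [487. 202.  74.  67.] 0.86 [0.3452 0.1165 0.006 ]
  box [292. 208.  47.  40.] 0.55 [0.3525 0.3177 0.006 ]
```

View pics/w2.png

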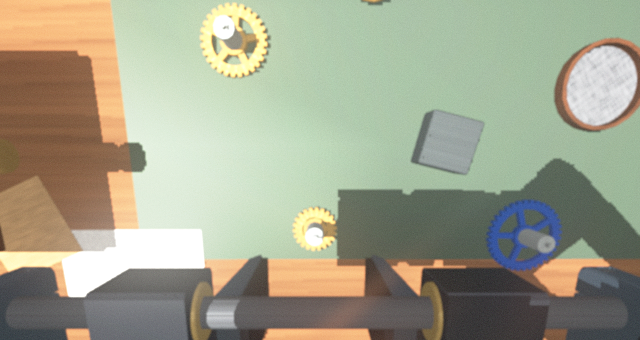

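wheel_2 (yellow, (314,229)) is centred under the hand. The blue wheel is far off at (524,235).

arm_command:
  plan:
    - {"dp": [0,-1,27],"spin": 0}
    - {"dp": [0,0,27],"spin": 0}
    - {"dp": [0,0,27],"spin": 0}
    - {"dp": [0,0,27],"spin": 0}
    - {"dp": [0,0,20],"spin": 0}
    - {"dp": [0,0,10],"spin": 0}
    - {"dp": [0,0,6],"spin": 0}
    - {"dp": [0,0,4],"spin": 0}
    - {"dp": [0,0,0],"spin": 0}
    - {"dp": [0,0,0],"spin": 0}

```text
time: 15.48
tcp_pos: [0.3537, 0.3198, 0.0119]
orientation: [-0.0, 1.0, 0.0, 0.0]
ft_force: [-0.0, -0.7, -0.4]
opening: 0.547
grip_force: 0.0
```

arm_command:
  plan:
    - {"dp": [0,0,0],"spin": 0}
    - {"dp": [0,0,0],"spin": 0}
    - {"dp": [0,0,0],"spin": 0}
    - {"dp": [0,0,0],"spin": 0}
    - {"dp": [0,0,0],"spin": 0}
    - {"dp": [0,0,0],"spin": 0}
    - {"dp": [0,0,0],"spin": 0}
    - {"dp": [0,0,0],"spin": 0}
  hand: 0

```text
time: 16.48
tcp_pos: [0.3534, 0.3195, 0.0115]
orientation: [0.0, 1.0, 0.0, -0.0]
ft_force: [-0.3, -0.3, 1.4]
opening: 0.163
grip_force: 30.0
```

arm_command:
  plan:
    - {"dp": [0,0,-5],"spin": 0}
    - {"dp": [0,0,-15],"spin": 0}
    - {"dp": [0,0,-30],"spin": 0}
    - {"dp": [0,0,-30],"spin": 0}
    - {"dp": [0,0,-30],"spin": 0}
    - {"dp": [14,28,0],"spin": 0}
    - {"dp": [14,28,0],"spin": 0}
    - {"dp": [14,28,0],"spin": 0}
    - {"dp": [14,28,0],"spin": 0}
    - {"dp": [14,28,0],"spin": 0}
    - {"dp": [14,28,0],"spin": 0}
    - {"dp": [14,28,0],"spin": 0}
    - {"dp": [14,28,0],"spin": 0}
    - {"dp": [14,28,0],"spin": 0}
    - {"dp": [0,0,0],"spin": 0}
    - {"dp": [0,0,0],"spin": 0}

```text
time: 18.48
tcp_pos: [0.479, 0.0679, 0.1215]
orientation: [-0.0, 1.0, -0.0, -0.0]
ft_force: [0.9, 1.4, -0.3]
opening: 0.169
grip_force: 30.0
```

```bash
python3 - <<'E'
from h import *
p=look('dish_2')
save(p,'d2',p['img'][150:340,120:520])
E
```

```text
tcp [0.4789 0.0681 0.1215] q [-1.e-04  1.e+00  3.e-04 -2.e-04] t 18.525 op 0.16382940987979921
dish_2 pin 0.88 466 253 [ 0.4626 -0.0639 -0.    ]
dish_2 pin 0.69 314 235 [0.4788 0.07   0.    ]
  box [270. 192.  92.  69.] 0.93 [0.4877 0.068  0.006 ]
  box [410. 197. 123. 100.] 0.72 [ 0.4698 -0.065   0.006 ]
```

View pics/d2.png

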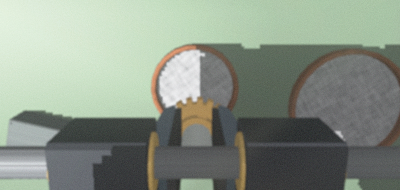

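dish_2 (centre (314,235) in the full frame) is straight under the held wheel_2, so I'll lower it.

arm_command:
  plan:
    - {"dp": [0,-1,25],"spin": 0}
    - {"dp": [0,0,25],"spin": 0}
    - {"dp": [0,0,20],"spin": 0}
    - {"dp": [0,0,15],"spin": 0}
    - {"dp": [0,0,8],"spin": 0}
    - {"dp": [0,0,4],"spin": 0}
    - {"dp": [0,0,3],"spin": 0}
    - {"dp": [0,0,2],"spin": 0}
    - {"dp": [0,0,1],"spin": 0}
    - {"dp": [0,0,1],"spin": 0}
    - {"dp": [0,0,1],"spin": 0}
    - {"dp": [0,0,0],"spin": 0}
    - {"dp": [0,0,0],"spin": 0}

```text
time: 20.25
tcp_pos: [0.4795, 0.0686, 0.0166]
orientation: [0.0, 1.0, 0.0, 0.0]
ft_force: [0.9, -0.7, -0.7]
opening: 0.168
grip_force: 30.0
```

arm_command:
  plan:
    - {"dp": [0,0,0.4],"spin": 0}
    - {"dp": [0,0,0.4],"spin": 0}
    - {"dp": [0,0,0],"spin": 0}
    - {"dp": [0,0,0],"spin": 0}

```text
time: 20.75
tcp_pos: [0.4795, 0.0686, 0.0157]
orientation: [0.0, 1.0, 0.0, 0.0]
ft_force: [-0.1, -0.4, -0.6]
opening: 0.168
grip_force: 30.0
```

arm_command:
  plan:
    - {"dp": [0,0,0.4],"spin": 0}
    - {"dp": [0,0,0.4],"spin": 0}
    - {"dp": [0,0,0],"spin": 0}
    - {"dp": [0,0,0],"spin": 0}

```text
time: 21.25
tcp_pos: [0.4795, 0.0686, 0.0155]
orientation: [0.0, 1.0, 0.0, 0.0]
ft_force: [-1.7, 0.0, 6.0]
opening: 0.167
grip_force: 30.0
```

arm_command:
  plan:
    - {"dp": [0,0,-0.4],"spin": 0}
    - {"dp": [0,0,0],"spin": 0}
    - {"dp": [0,0,0],"spin": 0}
    - {"dp": [0,0,0],"spin": 0}
    - {"dp": [0,0,0],"spin": 0}
  hand: 34

```text
time: 21.88
tcp_pos: [0.4795, 0.0686, 0.0153]
orientation: [0.0, 1.0, 0.0, -0.0]
ft_force: [0.1, 0.4, 0.5]
opening: 0.373
grip_force: 0.0
```

arm_command:
  plan:
    - {"dp": [0,0,-10],"spin": 0}
    - {"dp": [0,0,-20],"spin": 0}
    - {"dp": [0,0,-30],"spin": 0}
    - {"dp": [0,0,-40],"spin": 0}
    - {"dp": [0,0,-44],"spin": 0}
    - {"dp": [0,0,0],"spin": 0}
    - {"dp": [0,0,0],"spin": 0}

```text
time: 22.75
tcp_pos: [0.4789, 0.0685, 0.1592]
orientation: [0.0, 1.0, 0.0, -0.0]
ft_force: [-0.6, 0.5, 0.1]
opening: 0.375
grip_force: 0.0
```

```bash
python3 - <<'E'
from h import *
p=look('wheel_2')
save(p,'a2',p['img'][150:340,120:520])
E
```

```text
tcp [0.4785 0.0685 0.1585] q [ 2.e-04  1.e+00  1.e-04 -1.e-03] t 22.8 op 0.3742990796236192
wheel_2 pin 0.85 278 354 [0.3405 0.1091 0.    ]
wheel_2 pin 0.72 319 231 [0.4747 0.0664 0.    ]
wheel_2 pin 0.71 572 265 [ 0.4401 -0.1871  0.    ]
  box [538. 231.  75.  62.] 0.89 [ 0.4449 -0.1853  0.006 ]
  box [293. 211.  47.  40.] 0.7 [0.4764 0.068  0.006 ]
  box [538. 359.  27.  17.] 0.64 [ 0.3282 -0.1815  0.006 ]
  box [  2. 172.   8.  46.] 0.62 [0.5098 0.3586 0.006 ]
  box [278. 332.  30.  24.] 0.57 [0.3553 0.0934 0.006 ]
  box [380.  26.  42.  46.] 0.46 [ 0.6343 -0.0037  0.006 ]
```

View pics/a2.png

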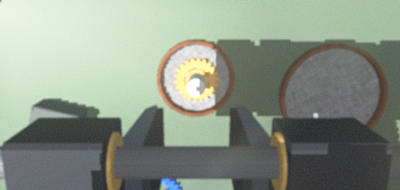

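arm_command:
  plan:
    - {"dp": [4,-20,0],"spin": 0}
    - {"dp": [4,-40,0],"spin": 0}
    - {"dp": [4,-40,0],"spin": 0}
    - {"dp": [4,-40,0],"spin": 0}
    - {"dp": [4,-40,0],"spin": 0}
    - {"dp": [4,-40,0],"spin": 0}
    - {"dp": [4,-40,0],"spin": 0}
    - {"dp": [4,-40,0],"spin": 0}
    - {"dp": [2,-16,0],"spin": 0}
    - {"dp": [0,0,0],"spin": 0}
    - {"dp": [0,0,0],"spin": 0}
  hand: 50

```text
time: 24.28
tcp_pos: [0.5132, 0.3832, 0.1589]
orientation: [0.001, 1.0, -0.0, -0.001]
ft_force: [1.0, -0.4, 1.0]
opening: 0.548
grip_force: 0.0
```

```bash
python3 - <<'E'
from h import *
p=look('wheel_3')
save(p,'w3',p['img'][150:340,120:520])
E
```

```text
tcp [0.5133 0.3831 0.1592] q [ 5.e-04  1.e+00 -5.e-04 -3.e-04] t 24.325 op 0.5492167692000173
wheel_3 pin 0.76 635 262 [0.4765 0.0642 0.    ]
  box [614. 244.  26.  30.] 0.73 [0.4819 0.0788 0.006 ]
  box [549. 355.  13.  16.] 0.72 [0.3672 0.1299 0.006 ]
  box [285. 198.  56.  58.] 0.59 [0.5144 0.3863 0.006 ]
```

View pics/w3.png

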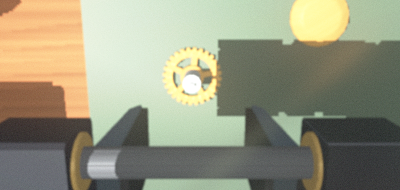

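wheel_2 lies flat in dish_2 (crop (196,80)). wheel_3 is at crop (191,77), about 3 mm to the left of the hand, and the bob is well clear at crop (320,15).

arm_command:
  plan:
    - {"dp": [1,-3,27],"spin": 0}
    - {"dp": [0,0,27],"spin": 0}
    - {"dp": [0,0,27],"spin": 0}
    - {"dp": [0,0,27],"spin": 0}
    - {"dp": [0,0,20],"spin": 0}
    - {"dp": [0,0,10],"spin": 0}
    - {"dp": [0,0,6],"spin": 0}
    - {"dp": [0,0,3],"spin": 0}
    - {"dp": [0,0,0],"spin": 0}
    - {"dp": [0,0,0],"spin": 0}

```text
time: 25.68
tcp_pos: [0.5148, 0.3878, 0.0129]
orientation: [-0.0, 1.0, 0.0, 0.001]
ft_force: [0.4, -0.2, -0.2]
opening: 0.548
grip_force: 0.0
```

arm_command:
  plan:
    - {"dp": [0,0,0],"spin": 0}
    - {"dp": [0,0,0],"spin": 0}
    - {"dp": [0,0,0],"spin": 0}
    - {"dp": [0,0,0],"spin": 0}
    - {"dp": [0,0,0],"spin": 0}
    - {"dp": [0,0,0],"spin": 0}
    - {"dp": [0,0,0],"spin": 0}
    - {"dp": [0,0,0],"spin": 0}
  hand: 0

```text
time: 26.68
tcp_pos: [0.5144, 0.3876, 0.0123]
orientation: [0.0, 1.0, 0.0, 0.0]
ft_force: [-0.3, 0.1, 0.7]
opening: 0.165
grip_force: 30.0
```

arm_command:
  plan:
    - {"dp": [0,0,-5],"spin": 0}
    - {"dp": [0,0,-15],"spin": 0}
    - {"dp": [0,0,-30],"spin": 0}
    - {"dp": [0,0,-30],"spin": 0}
    - {"dp": [0,0,-30],"spin": 0}
    - {"dp": [0,0,0],"spin": 0}
    - {"dp": [0,20,0],"spin": 0}
    - {"dp": [0,40,0],"spin": 0}
    - {"dp": [0,40,0],"spin": 0}
    - {"dp": [0,40,0],"spin": 0}
    - {"dp": [0,40,0],"spin": 0}
    - {"dp": [0,40,0],"spin": 0}
    - {"dp": [0,40,0],"spin": 0}
    - {"dp": [0,40,0],"spin": 0}
    - {"dp": [0,40,0],"spin": 0}
    - {"dp": [0,40,0],"spin": 0}

```text
time: 28.68
tcp_pos: [0.5123, 0.0053, 0.1207]
orientation: [0.0, 1.0, -0.0, -0.002]
ft_force: [-0.6, 0.1, -1.1]
opening: 0.166
grip_force: 30.0
```

arm_command:
  plan:
    - {"dp": [-5,40,0],"spin": 0}
    - {"dp": [-5,40,0],"spin": 0}
    - {"dp": [-5,40,0],"spin": 0}
    - {"dp": [0,40,0],"spin": 0}
    - {"dp": [0,40,0],"spin": 0}
    - {"dp": [0,40,0],"spin": 0}
    - {"dp": [0,40,0],"spin": 0}
    - {"dp": [0,40,0],"spin": 0}
    - {"dp": [0,40,0],"spin": 0}
    - {"dp": [0,22,0],"spin": 0}
    - {"dp": [0,10,0],"spin": 0}
    - {"dp": [0,0,0],"spin": 0}
    - {"dp": [0,0,0],"spin": 0}

```text
time: 30.3
tcp_pos: [0.4995, -0.3831, 0.1223]
orientation: [-0.0, 1.0, 0.001, -0.0]
ft_force: [0.5, -0.5, -1.0]
opening: 0.167
grip_force: 30.0
```

```bash
python3 - <<'E'
from h import *
p=look('dish_3')
save(p,'d3',p['img'][150:340,120:520])
E
```

```text
tcp [ 0.4996 -0.3831  0.1224] q [-3.e-04  1.e+00  7.e-04 -1.e-04] t 30.35 op 0.16596678098159875
dish_3 pin 0.59 317 236 [ 0.4986 -0.3837  0.    ]
  box [267. 185. 103.  80.] 0.95 [ 0.51   -0.3849  0.006 ]
  box [  0. 247.  14.  26.] 0.5 [ 0.4779 -0.114   0.006 ]
```

View pics/d3.png

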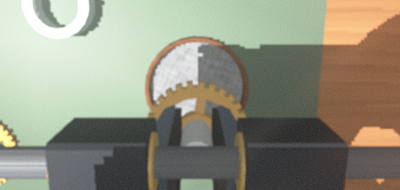

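dish_3 (317,236) is straight below the held wheel_3, so I'll lower it.

arm_command:
  plan:
    - {"dp": [-1,1,25],"spin": 0}
    - {"dp": [0,0,25],"spin": 0}
    - {"dp": [0,0,20],"spin": 0}
    - {"dp": [0,0,15],"spin": 0}
    - {"dp": [0,0,8],"spin": 0}
    - {"dp": [0,0,4],"spin": 0}
    - {"dp": [0,0,3],"spin": 0}
    - {"dp": [0,0,2],"spin": 0}
    - {"dp": [0,0,1],"spin": 0}
    - {"dp": [0,0,1],"spin": 0}
    - {"dp": [0,0,1],"spin": 0}
    - {"dp": [0,0,0],"spin": 0}
    - {"dp": [0,0,0],"spin": 0}

```text
time: 32.08
tcp_pos: [0.4986, -0.3854, 0.0174]
orientation: [0.0, 1.0, 0.0, 0.0]
ft_force: [0.4, -0.7, -2.1]
opening: 0.166
grip_force: 30.0
```

arm_command:
  plan:
    - {"dp": [0,0,0.4],"spin": 0}
    - {"dp": [0,0,0.4],"spin": 0}
    - {"dp": [0,0,0],"spin": 0}
    - {"dp": [0,0,0],"spin": 0}

```text
time: 32.58
tcp_pos: [0.4986, -0.3854, 0.0166]
orientation: [0.0, 1.0, 0.0, 0.0]
ft_force: [0.5, 0.1, -0.5]
opening: 0.169
grip_force: 30.0
```

arm_command:
  plan:
    - {"dp": [0,0,0.4],"spin": 0}
    - {"dp": [0,0,0.4],"spin": 0}
    - {"dp": [0,0,0],"spin": 0}
    - {"dp": [0,0,0],"spin": 0}

```text
time: 33.08
tcp_pos: [0.4986, -0.3855, 0.0163]
orientation: [0.0, 1.0, 0.0, 0.0]
ft_force: [-1.9, 0.8, 5.7]
opening: 0.169
grip_force: 30.0
```

arm_command:
  plan:
    - {"dp": [0,0,-0.4],"spin": 0}
    - {"dp": [0,0,0],"spin": 0}
    - {"dp": [0,0,0],"spin": 0}
    - {"dp": [0,0,0],"spin": 0}
    - {"dp": [0,0,0],"spin": 0}
  hand: 34

```text
time: 33.7
tcp_pos: [0.4986, -0.3854, 0.0161]
orientation: [0.0, 1.0, 0.0, 0.0]
ft_force: [0.5, -0.9, -0.1]
opening: 0.375
grip_force: 0.0
```

arm_command:
  plan:
    - {"dp": [0,0,-10],"spin": 0}
    - {"dp": [0,0,-20],"spin": 0}
    - {"dp": [0,0,-30],"spin": 0}
    - {"dp": [0,0,-40],"spin": 0}
    - {"dp": [0,0,-44],"spin": 0}
    - {"dp": [0,0,0],"spin": 0}
    - {"dp": [-10,-33,0],"spin": 0}
    - {"dp": [-10,-33,0],"spin": 0}
    - {"dp": [-10,-33,0],"spin": 0}
    - {"dp": [-10,-33,0],"spin": 0}
    - {"dp": [-10,-33,0],"spin": 0}
    - {"dp": [-8,-32,0],"spin": 0}
    - {"dp": [0,0,0],"spin": 0}
    - {"dp": [0,0,0],"spin": 0}

```text
time: 35.45
tcp_pos: [0.4408, -0.1888, 0.1601]
orientation: [0.0, 1.0, 0.0, 0.0]
ft_force: [0.6, 0.3, -0.7]
opening: 0.375
grip_force: 0.0
```

```bash
python3 - <<'E'
from h import *
p=look('wheel_4')
save(p,'w4',p['img'][:340])
E
```

```text
tcp [ 0.4409 -0.1891  0.1601] q [ 3.e-04  1.e+00 -1.e-04  1.e-04] t 35.5 op 0.3687493654546491
wheel_4 pin 0.88 42 192 [0.4748 0.0722 0.    ]
wheel_4 pin 0.87 530 167 [ 0.4983 -0.3891  0.    ]
wheel_4 pin 0.81 325 358 [ 0.2971 -0.198   0.    ]
wheel_4 pin 0.6 314 229 [ 0.4384 -0.187   0.    ]
  box [500. 133.  66.  65.] 0.81 [ 0.499  -0.3885  0.006 ]
  box [294. 329.  65.  32.] 0.63 [ 0.3156 -0.1994  0.006 ]
  box [  1. 167.  65.  41.] 0.56 [0.479  0.0751 0.006 ]
  box [278. 192.  75.  69.] 0.56 [ 0.4416 -0.1885  0.006 ]
```

View pics/w4.png

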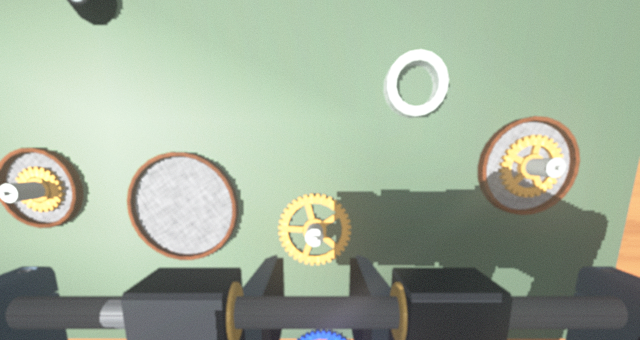

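wheel_3 lies flat in dish_3 at (532,166), and wheel_2 in dish_2 at (38,188). wheel_4 (yellow, (314,229)) is centred under the hand, and dish_4 is the empty one at (184,205).

arm_command:
  plan:
    - {"dp": [0,-0.5,27],"spin": 0}
    - {"dp": [0,0,27],"spin": 0}
    - {"dp": [0,0,27],"spin": 0}
    - {"dp": [0,0,27],"spin": 0}
    - {"dp": [0,0,20],"spin": 0}
    - {"dp": [0,0,10],"spin": 0}
    - {"dp": [0,0,6],"spin": 0}
    - {"dp": [0,0,4],"spin": 0}
    - {"dp": [0,0,0],"spin": 0}
    - {"dp": [0,0,0],"spin": 0}
  hand: 50

```text
time: 36.85
tcp_pos: [0.4409, -0.1881, 0.0126]
orientation: [0.0, 1.0, 0.0, 0.0]
ft_force: [-0.6, -0.4, 0.2]
opening: 0.548
grip_force: 0.0
```

arm_command:
  plan:
    - {"dp": [0,0,0],"spin": 0}
    - {"dp": [0,0,0],"spin": 0}
    - {"dp": [0,0,0],"spin": 0}
    - {"dp": [0,0,0],"spin": 0}
    - {"dp": [0,0,0],"spin": 0}
    - {"dp": [0,0,0],"spin": 0}
    - {"dp": [0,0,0],"spin": 0}
    - {"dp": [0,0,0],"spin": 0}
  hand: 0

```text
time: 37.85
tcp_pos: [0.4405, -0.1879, 0.0122]
orientation: [0.0, 1.0, 0.0, -0.0]
ft_force: [-0.3, -0.2, 1.0]
opening: 0.168
grip_force: 30.0
```

```bash
python3 - <<'E'
from h import *
p=robot.snapshot('top')
for r in robot.pinpoint(p,'dish_4')+robot.search_frame(p,'dish_4'):
    print(r['score'], px2w(p,r['at'][0]*640,r['at'][1]*480,0) if 'at' in r else px2w(p,(r['extent'][0]+r['extent'][2]/2)*640,(r['extent'][1]+r['extent'][3]/2)*480,.012))
E
```

```text
0.74 [ 0.46315439 -0.06146495  0.        ]
0.68 [ 0.49150349 -0.38027327  0.        ]
0.64 [ 0.36005433 -0.31626687  0.        ]
0.22 [0.56781235 0.27250446 0.        ]
0.93 [ 0.51355229 -0.38785504  0.012     ]
0.83 [ 0.45918322 -0.06363498  0.012     ]
0.82 [0.47628924 0.06986171 0.012     ]
0.59 [ 0.37693797 -0.31952457  0.012     ]
```

arm_command:
  plan:
    - {"dp": [0,0,-5],"spin": 0}
    - {"dp": [0,0,-15],"spin": 0}
    - {"dp": [0,0,-30],"spin": 0}
    - {"dp": [0,0,-30],"spin": 0}
    - {"dp": [0,0,-30],"spin": 0}
    - {"dp": [5,-25,0],"spin": 0}
    - {"dp": [5,-25,0],"spin": 0}
    - {"dp": [5,-25,0],"spin": 0}
    - {"dp": [5,-25,0],"spin": 0}
    - {"dp": [1,-25,0],"spin": 0}
    - {"dp": [0,0,0],"spin": 0}
    - {"dp": [0,0,0],"spin": 0}
    - {"dp": [0,0,0],"spin": 0}

```text
time: 39.62
tcp_pos: [0.4615, -0.0637, 0.1222]
orientation: [0.0, 1.0, -0.0, 0.0]
ft_force: [0.4, 0.2, -1.3]
opening: 0.169
grip_force: 30.0
```

```bash
python3 - <<'E'
from h import *
p=look('dish_4')
save(p,'d4',p['img'][150:340,120:520])
E
```

```text
tcp [ 0.4615 -0.0636  0.1222] q [ 1.e-04  1.e+00 -4.e-04  0.e+00] t 39.675 op 0.16717892366466724
dish_4 pin 0.66 316 239 [ 0.4584 -0.0632  0.    ]
  box [110. 171.  96.  90.] 0.86 [0.4795 0.0693 0.006 ]
  box [556. 330.  11.  29.] 0.75 [ 0.3596 -0.2905  0.006 ]
  box [255. 176. 122.  93.] 0.64 [ 0.4735 -0.0637  0.006 ]
```

View pics/d4.png

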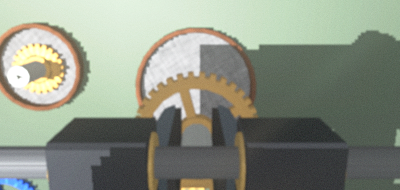

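dish_4 (crop (196,88)) is under the held wheel_4, so I'll lower it.

arm_command:
  plan:
    - {"dp": [-1,0,25],"spin": 0}
    - {"dp": [0,0,25],"spin": 0}
    - {"dp": [0,0,20],"spin": 0}
    - {"dp": [0,0,15],"spin": 0}
    - {"dp": [0,0,8],"spin": 0}
    - {"dp": [0,0,4],"spin": 0}
    - {"dp": [0,0,3],"spin": 0}
    - {"dp": [0,0,2],"spin": 0}
    - {"dp": [0,0,1],"spin": 0}
    - {"dp": [0,0,1],"spin": 0}
    - {"dp": [0,0,1],"spin": 0}
    - {"dp": [0,0,0],"spin": 0}
    - {"dp": [0,0,0],"spin": 0}

```text
time: 41.4
tcp_pos: [0.4605, -0.0629, 0.0172]
orientation: [0.0, 1.0, 0.0, 0.0]
ft_force: [-0.5, -0.1, -1.8]
opening: 0.164
grip_force: 30.0
```

arm_command:
  plan:
    - {"dp": [0,0,0.4],"spin": 0}
    - {"dp": [0,0,0.4],"spin": 0}
    - {"dp": [0,0,0],"spin": 0}
    - {"dp": [0,0,0],"spin": 0}

```text
time: 41.9
tcp_pos: [0.4605, -0.0629, 0.0163]
orientation: [0.0, 1.0, 0.0, 0.0]
ft_force: [-0.4, 0.4, -2.1]
opening: 0.163
grip_force: 30.0
```

arm_command:
  plan:
    - {"dp": [0,0,0.4],"spin": 0}
    - {"dp": [0,0,0.4],"spin": 0}
    - {"dp": [0,0,0],"spin": 0}
    - {"dp": [0,0,0],"spin": 0}

```text
time: 42.4
tcp_pos: [0.4606, -0.0629, 0.0161]
orientation: [0.0, 1.0, 0.0, 0.0]
ft_force: [-2.6, -0.4, 6.0]
opening: 0.165
grip_force: 30.0
```

arm_command:
  plan:
    - {"dp": [0,0,-0.4],"spin": 0}
    - {"dp": [0,0,0],"spin": 0}
    - {"dp": [0,0,0],"spin": 0}
    - {"dp": [0,0,0],"spin": 0}
    - {"dp": [0,0,0],"spin": 0}
  hand: 34

```text
time: 43.02
tcp_pos: [0.4605, -0.0629, 0.0159]
orientation: [0.0, 1.0, 0.0, 0.0]
ft_force: [0.6, -0.6, 0.3]
opening: 0.372
grip_force: 0.0
```

arm_command:
  plan:
    - {"dp": [0,0,-10],"spin": 0}
    - {"dp": [0,0,-20],"spin": 0}
    - {"dp": [0,0,-30],"spin": 0}
    - {"dp": [0,0,-40],"spin": 0}
    - {"dp": [0,0,-50],"spin": 0}
    - {"dp": [0,0,-50],"spin": 0}
    - {"dp": [-20,0,-40],"spin": 0}
    - {"dp": [-40,0,0],"spin": 0}
    - {"dp": [-30,0,0],"spin": 0}
    - {"dp": [0,0,0],"spin": 0}
    - {"dp": [0,0,0],"spin": 0}

```text
time: 44.4
tcp_pos: [0.3713, -0.063, 0.2565]
orientation: [0.0, 1.0, 0.0, 0.001]
ft_force: [0.4, 0.6, 0.8]
opening: 0.373
grip_force: 0.0
```

```bash
python3 - <<'E'
from h import *
p=robot.snapshot('scene')
save(p,'end',cv2.resize(p['img'][160:450,120:460],(780,665))[:600])
E
```

```text
(no output)
```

View pics/end.png

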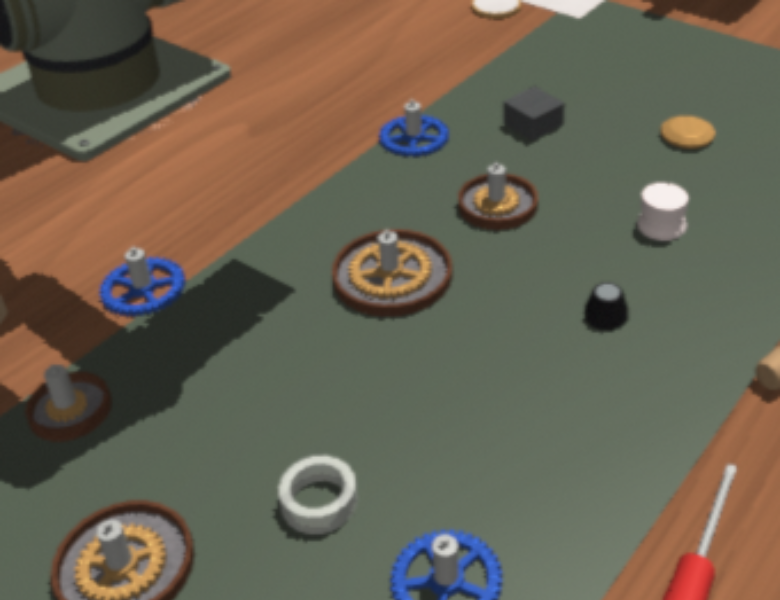

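The crop shows every yellow wheel upright in its dish: wheel_1 (65,395), wheel_2 (497,195), wheel_3 (118,555) and wheel_4 (390,262). The bob (688,132) and eyeglass (606,305) haven't moved, so I'm handing in.

```bash
python3 -c "
from workcell import robot
print(robot.finish_job())"
```

```text
the job is handed in; nothing more can be done
None
```

The job is handed in: all four brass wheels lie flat in their matching dishes with the pinions up, and the bob and eyeglass were not touched; the arm finished at about 44 s of the 120 s allowed.

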